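# Load the comparator's references and hold a gauge bar over its sensor

### The job

Get the desk instrument ready for a non-contact material check: drop the bronze bush, flange up, into its round well and the small steel ring flat into its shallow round recess, and let go of both. Then carry the long gauge bar over the power strip without touching that and hold it still, level and upright as it lay, centred over the instrument's raised white sensing strip and parallel to it, about 1 cm above the strip, without the bar ever touching the instrument. Finish while still holding the bar there, and leave everything else on the table where it is.

Things in the scene. Friction and masses are not known exactly. Their poses are not given: they have to be found in the camera images.
- well (a point): centre of the mouth of the comparator's round well for the bush: 29 mm across, 24 mm deep, in the flat grey top face, 30 mm above the table. Axes of this point, of the recess and of the sensor are the instrument's: z up, y along its long side, x from well and recess towards the sensing strip. The strip's middle lies 70 mm in +x and 50 mm in +y from here, the recess 100 mm in +y
- recess (a point): centre of the mouth, level with the grey top face, of the comparator's round recess for the small ring: 42 mm across, 6 mm deep; the lower half of the ring sinks into it
- sensor (a point): middle of the upper face of the comparator's raised white sensing strip: 20 mm wide (x), 110 mm long (y), its face 5 mm above the grey top face. y is the direction the gauge bar must be parallel to (either way round)
- bush_center (a point): centre of the bronze bush, half-way up; loose, stands flange up, z up, 29 mm high overall, about 70 g. Lower body 26 mm across and about 22.5 mm long, flange on top 34 mm across and about 6.5 mm thick. Seated, the flange rests on the grey top face (point 8 mm below the mouth), so take it by the flange's rim, with the fingers not reaching below the flange
- small_ring_center (a point): centre of the small plain steel ring, half-way up; loose, lies flat, z up, 38 mm outside diameter, 12 mm high, about 90 g. Take it by the upper half of the rim, for the lower half sinks into the recess. The other plain ring on the table is bigger (50 mm)
- long_bar_center (a point): centre, half-way up, of the long plain steel gauge bar, loose on the table: 18 mm wide (x), 125 mm long (y), 26 mm high (z up). Take it across its width at the middle
- comparator: the fixed comparator: a flat instrument, 160 mm (x) by 200 mm (y) by 30 mm high, with a 40 mm high grey console along its whole +x edge (from 45 to 77 mm in +x of the middle of the sensing strip). Origin at the middle of its underside, console not counted; axes as said at the well
- bush: the bronze bush; origin at the centre of its underside
- small_ring: the small steel ring; origin at the centre of its underside
- long_bar: the long gauge bar; origin at the centre of its underside
- power_strip: white power strip, 56 mm wide (x), 269 mm long (y), 47 mm high, origin at the centre of its underside; lies fixed between the loose parts and the comparator, to be carried over
- big_ring_center (a point): bystander: big plain steel ring, 50 mm across, 16 mm high, point at its centre
- short_bar_center (a point): bystander: short steel gauge bar, 18 mm by 75 mm (y) by 26 mm high, point at its centre
- bolt_center (a point): bystander: steel hex bolt, 54 mm long (y), 22 mm head, lying, point at its centre
- plug_gauge_center (a point): bystander: double-ended plug gauge, 16 mm thick, 92 mm long (y), lying, point at its centre
- v_block_center (a point): bystander: steel V-block, 40 by 42 by 34 mm high, point at its centre
- oil_bottle_center (a point): bystander: small white oil bottle, standing, 38 mm across, 118 mm high, point half-way up
- loupe_center (a point): bystander: black loupe, standing, 33 mm across, 32 mm high, point half-way up
Not all that is in view belongs to the job. Leave any red look-alike of the long_bar alone. Of the things that look like the bush, take the one that is farthest from the robot's base at the start.

How it is judged:
On the way:
1. the bush sits in the well and the small ring in the recess, both let go (horizontal distance between bush_center and well below 0.0035 m and z of bush_center in the frame of well below -0.0055 m and angle between each of bush_center, small_ring_center's own z axis and vertical below 0.1 rad and horizontal distance between small_ring_center and recess below 0.004 m and z of small_ring_center in the frame of recess below 0.002 m and contact force between each of bush, small_ring and the fingers below 0.05 N), for 0.2 s.
At the end, for the whole second after the job is handed in: Bush flange-up in the well (3.5 mm) and small ring flat in the recess (4 mm), both fully down and let go; the long bar gripped, still, touching only the fingers, 4 to 18 mm above the strip, centred within 6 mm across and 10 mm along it, parallel and level within 0.1 rad (all of step 1 and x of long_bar_center in the frame of sensor between -0.006 and 0.006 m and y of long_bar_center in the frame of sensor between -0.01 and 0.01 m and z of long_bar_center in the frame of sensor between 0.017 and 0.031 m and angle between the y axis of long_bar_center and the y axis of sensor, either way round below 0.1 rad and angle between long_bar_center's own z axis and vertical below 0.1 rad and contact force between long_bar and the fingers above 1 N and contact force between long_bar and comparator below 0.05 N and contact force between long_bar and bush below 0.05 N and contact force between long_bar and small_ring below 0.05 N and linear speed of long_bar below 0.02 m/s); the arm keeps its last pose, push and grip.
It fails at once if the long bar touches the power strip (contact force between long_bar and power_strip above 0.5 N).
It fails at once if the long bar touches the comparator (contact force between long_bar and comparator above 0.5 N).
It fails at once if a bystander is moved more than 20 mm (distance of any of big_ring_center, short_bar_center, bolt_center, plug_gauge_center, v_block_center, oil_bottle_center, loupe_center from where it was at the start of the episode above 0.02 m).
It also fails if it takes over 72 s, if anything falls off the work surface, if the arm or the gripper's body presses on something with over 40 N, if the wrist force passes 120 N, or if a joint passes its speed limit or range.

### The arm

A 7-joint arm with a two-finger parallel gripper is mounted at the origin on a cart in front of the work surface, level with it; the furniture and walls round the work are solid. World frame = base frame: x ahead of the robot, y to its left, z up, the work surface at z = 0. Lengths are in m, angles in rad, forces in N, time in s.
With the tool pointing down it reaches from about 0.375 to 0.925 m from the base axis. Payload 3.1 kg.
Tool frame: the origin (TCP) lies at the very end of the fingers, on their centre line; the grasp point (between the pads) lies r.hold_point_z behind it (r.hold_point_z is the distance from the TCP to the grasp point, in m); z points along the fingers, x is the direction in which the jaws open and shut, and the axes are right-handed (so a half turn about z gives the same grasp; the last joint's range is limited). The gripper opens to 85 mm and grips with 20 to 120 N. Pads are 22 mm wide; open, the fingers measure 114 mm over their backs; the gripper's body (76 mm by 85 mm) begins 54 mm behind the grasp point. The pads swing forward as they close: fully open they stand 13 mm farther back than shut.
Start: joints at [1.024, 0.383, 0.044, 1.598, -0.018, 1.161, -0.05], TCP at [0.282, -0.586, 0.231] pointing down, gripper open.
Joint ranges: [-2.61, 2.61], [-0.41, 2.15], [-1.48, 1.57], [0, 2.5], [-1.57, 4.71], [0.05, 1.97], [-2.85, 2.85]. Speed limits (rad/s): [2.79, 2.79, 3.14, 3.14, 3.14, 3.14, 3.14].

### API

Orientations are given as a rotation vector (axis times angle).
In Python, from rig import r, imaging, hand_in gives the robot as it stands. The module is installed in compiled form; this text tells all that it offers.
- The arm moves only by the shell command python3 -m handwheel 'ROWS' [OPENING] [FORCE]. ROWS is JSON, a list of rows, each an object of numbers: "dx", "dy", "dz": the shift along the tool's x, y, z in cm; "ax", "ay", "az": the turn, a rotation vector about the tool's x, y, z in degrees. A call has 1 to 12 rows; each row shifts and turns the commanded pose from where the row before left it, along the tool's axes as they then stand; what a row does not reach is not made up. A row lasts 1/12 s, in which the tool goes at most 41.7 mm and 7.16 degrees, less where a joint would pass 70% of its speed; a pose out of reach is approached as far as the arm can. A call with a gripper value outside its range is refused whole. OPENING is the finger opening in cm, from 0 to 8.54, set as the call begins (- or left out, the last holds). The fingers move at their own pace and stop on an object; FORCE is the grip in N (left out, the last holds). Time passes only in rows, so rows that do not move let the fingers close. It gives the time, the measured TCP pose, the force and the opening at its end, in the units of the state.
- r.read_state(): the state, without advancing time (a new reading comes with each control period).
- imaging.camera(name): name is "scene" or "top" or "wrist"; returns a dict with "color" (420x560x3 uint8, blue, green, red), "depth" (420x560 float32, m along the optical axis (not along the pixel's ray), 0 where there is no reading), "K" (3x3 intrinsics, pixels), "rvec" (rotation vector, rad) and "tvec" (3), from world to camera coordinates, as OpenCV has them. Camera axes: x right, y down, z forward; pixel columns grow to the right and rows downward; lengths in m; the calibration is good to about 2 mm. The wrist camera is an equidistant fisheye: a pixel r from the principal point sees the ray r / f radians off the axis. A picture is of the moment at which its call begins.
- hand_in(): hands the job in, once; it reports no verdict.
The state is a dict: "time_s": time; "joint_positions": joint angles; "joint_velocities": joint speeds; "joint_torque": joint torques, N m; "ee_pos": TCP position; "tcp_rot": TCP orientation; "wrist_force": force on the tool from outside, world axes, zero at the start; "wrist_torque": the same for the moment, N m; "gripper_width": finger opening in m.
Only numpy, scipy, OpenCV 4.12 (cv2) and the standard library are available. Lean on these libraries where they do the work, as an engineer would, in place of code of your own. Each camera call takes 0.05 s, during which the arm holds its last target. There are 200 camera calls.

## Working session

There is one attempt and no reset: what is moved stays moved. The work goes in short steps, Python scripts to look and compute and a shell command to move; the robot and the scene stay as the last step left them, time stands still between calls to the robot, and variables do not carry over. Pictures are saved under pics/ and viewed, about 8 in all and at most 12, crops included, and the job is handed in when it is done.

```bash
mkdir -p pics; python3 - <<'E'
from rig import r, imaging
import cv2, numpy as np
for n in ("scene","top"):
    c=imaging.camera(n); np.savez(n+"0.npz",**c)
    cv2.imwrite(f"pics/{n}0.png",c["color"])
    R=cv2.Rodrigues(c["rvec"])[0]; print(n,c["K"].tolist(),(-R.T@c["tvec"].ravel()),R.tolist(), (c["depth"]>0).mean())
s=r.read_state(); print(s, r.hold_point_z)
E
```

```text
scene [[494.36421823275435, 0.0, 278.0522633049459], [0.0, 494.36421823275435, 209.54167809304994], [0.0, 0.0, 1.0]] [-0.19229861  0.54819071  1.0472173 ] [[-0.5685884159171314, -0.8226121484444312, 0.004057895573385817], [-0.6052173500840149, 0.4149742595553332, -0.6793440388078681], [0.5571527370857388, -0.38872305969435417, -0.7338087015154081]] 0.9960884353741497
top [[495.9678369227083, 0.0, 274.1151380516347], [0.0, 495.9678369227083, 205.3283108467583], [0.0, 0.0, 1.0]] [0.29601139 0.00528357 1.44739549] [[-0.010720911076484874, -0.9997024330370495, -0.02191135425969569], [-0.9844119307790941, 0.01439887112290994, -0.17528782915582672], [0.1755511680549764, 0.019690553323602034, -0.9842733713274702]] 0.9961267006802721
{'time_s': 0.1, 'joint_positions': array([ 1.02418266,  0.38378879,  0.0438302 ,  1.59946865, -0.01786784,
        1.16118432, -0.04988258]), 'joint_velocities': array([-0.000606  , -0.00170195, -0.00189481, -0.00352922, -0.00025294,
       -0.00122398,  0.00019996]), 'joint_torque': array([ 2.53357757e-03, -4.34728611e+01,  1.02897462e+00, -2.50455952e+01,
        1.08015430e-02,  5.52117359e-03,  8.89175112e-06]), 'ee_pos': array([ 0.28164448, -0.58483825,  0.22996575]), 'tcp_rot': array([-2.65917799,  1.67063127,  0.00339169]), 'wrist_force': array([-0.31867752,  0.15590796,  0.34658791]), 'wrist_torque': array([ 0.0331616 , -0.05231722, -0.04595638]), 'gripper_width': 0.08589352276142856} 0.0187
```

View pics/scene0.png

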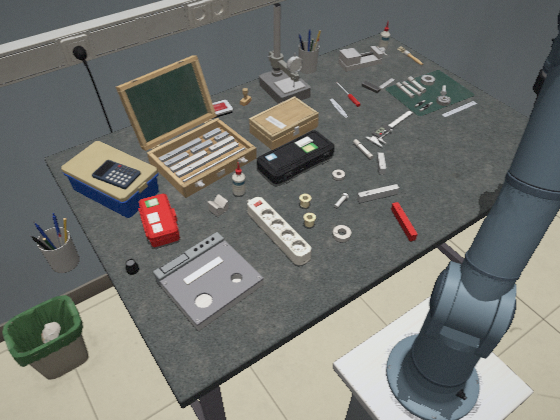

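View pics/top0.png

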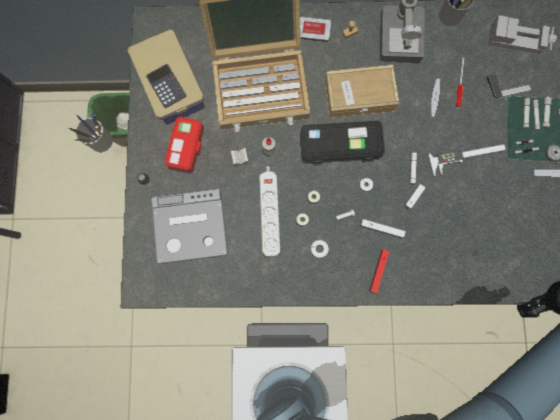

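The top view shows:
- Bush candidates are at (314,197) and (302,219). The one at (314,197) lies farther from the base, so I'll take that one.
- The small ring is at (367,184) and the big ring at (320,249).
- The long bar is at (383,229), the red look-alike at (380,271) and the short bar at (415,197).
- On the comparator, the well is at (209,241), the recess at (174,245) and the strip at (188,218).

Next I'll measure these and check my choice in a close crop.

```bash
cat > h.py <<'E'
import numpy as np, cv2
from scipy.spatial.transform import Rotation as Ro
def cast(c,uv,z,fish=False):
    """pixels -> world points on plane z"""
    K=c["K"]; uv=np.atleast_2d(np.asarray(uv,float)); R=cv2.Rodrigues(c["rvec"])[0]; o=-R.T@c["tvec"].ravel()
    p=(uv-[K[0,2],K[1,2]])/[K[0,0],K[1,1]]
    if fish:
        t=np.linalg.norm(p,axis=1,keepdims=True)+1e-12; d=np.c_[p/t*np.sin(t),np.cos(t)]
    else: d=np.c_[p,np.ones(len(p))]
    d=d@R
    return o+d*((z-o[2])/d[:,2])[:,None]
def world(c):
    h,w=c["depth"].shape; K=c["K"]; u,v=np.meshgrid(np.arange(w),np.arange(h)); d=c["depth"]
    P=np.stack([(u-K[0,2])/K[0,0]*d,(v-K[1,2])/K[1,1]*d,d],-1); R=cv2.Rodrigues(c["rvec"])[0]
    return (P-c["tvec"].ravel())@R
def goto(s,target,yaw=None):
    """tool-frame shift (cm) to TCP target and turn (deg) to pointing down with jaw axis at yaw"""
    R=Ro.from_rotvec(s["tcp_rot"])
    d=R.inv().apply(np.asarray(target)-s["ee_pos"])*100
    a=np.zeros(3)
    if yaw is not None:
        best=None
        for k in (0,np.pi):
            y=yaw+k; G=Ro.from_matrix(np.c_[[np.cos(y),np.sin(y),0],[np.sin(y),-np.cos(y),0],[0,0,-1]])
            q=(R.inv()*G).as_rotvec(degrees=True)
            if best is None or np.linalg.norm(q)<np.linalg.norm(best): best=q
        a=best
    return d.round(2),a.round(2)
E
python3 - <<'E'
from h import *
c=dict(np.load("top0.npz")); W=world(c); 
g=cv2.cvtColor(c["color"],cv2.COLOR_BGR2GRAY); hsv=cv2.cvtColor(c["color"],cv2.COLOR_BGR2HSV)
m=((W[...,2]>0.006)&(W[...,0]>0.1)&(W[...,2]<.3)).astype(np.uint8)
n,l,st,ce=cv2.connectedComponentsWithStats(m)
for i in range(1,n):
    if st[i,4]<25: continue
    k=l==i; z=np.percentile(W[k][:,2],90); pts=np.argwhere(k)[:,::-1].astype(np.float32)
    w=cast(c,pts,z)[:,:2].astype(np.float32); rc=cv2.minAreaRect(w); b=cv2.boxPoints(rc); e=b[1]-b[0]; f=b[2]-b[1]; L=e if np.hypot(*e)>np.hypot(*f) else f
    print(ce[i].round(0),"z",z.round(3),"c",np.round(rc[0],3),"size",np.round(sorted(rc[1]),3),"long dir deg",np.degrees(np.arctan2(L[1],L[0])).round(1)%180,hsv[k].mean(0).round(0))
cv2.imwrite("pics/c1.png",cv2.resize(c["color"][150:290,140:440],None,fx=2.6,fy=2.6,interpolation=cv2.INTER_CUBIC))
E
```

```text
[259.  59.] z 0.167 c [0.944 0.035] size [0.358 0.406] long dir deg 7.9 [ 37.  59. 131.]
[403.  33.] z 0.125 c [ 1.037 -0.342] size [0.134 0.194] long dir deg 177.3 [ 33.   9. 119.]
[454.  11.] z 0.099 c [ 1.104 -0.51 ] size [0.083 0.102] long dir deg 88.6 [33. 30. 77.]
[520.  36.] z 0.06 c [ 1.049 -0.715] size [0.102 0.198] long dir deg 75.5 [ 31.   9. 133.]
[350.  29.] z 0.055 c [ 1.084 -0.207] size [0.035 0.066] long dir deg 140.0 [ 19.  92. 145.]
[172.  95.] z 0.104 c [0.845 0.313] size [0.163 0.432] long dir deg 19.3 [ 32.  80. 162.]
[460.  90.] z 0.02 c [ 0.918 -0.536] size [0.017 0.161] long dir deg 169.7 [ 15. 137. 160.]
[362.  91.] z 0.063 c [ 0.882 -0.228] size [0.149 0.207] long dir deg 95.2 [ 21.  79. 167.]
[502.  87.] z 0.017 c [ 0.919 -0.68 ] size [0.074 0.117] long dir deg 102.6 [ 39.   8. 112.]
[526. 113.] z 0.021 c [ 0.822 -0.719] size [0.03  0.099] long dir deg 170.9 [ 43.  16. 153.]
[543. 113.] z 0.023 c [ 0.817 -0.769] size [0.063 0.105] long dir deg 177.4 [ 42.  16. 150.]
[558. 112.] z 0.015 c [ 0.822 -0.817] size [0.012 0.035] long dir deg 173.7 [44. 24. 88.]
[ 
[... 1112 characters left out ...]
278] size [0.2   0.208] long dir deg 98.2 [ 79.   3. 168.]
[314. 196.] z 0.033 c [ 0.573 -0.082] size [0.031 0.031] long dir deg 133.4 [ 33.  27. 191.]
[346. 215.] z 0.019 c [ 0.519 -0.173] size [0.02  0.057] long dir deg 108.8 [ 47.   6. 181.]
[303. 219.] z 0.033 c [ 0.506 -0.048] size [0.033 0.033] long dir deg 167.8 [ 35.  23. 192.]
[383. 228.] z 0.03 c [ 0.476 -0.278] size [0.027 0.128] long dir deg 70.9 [ 85.   4. 192.]
[319. 249.] z 0.02 c [ 0.422 -0.095] size [0.049 0.049] long dir deg 150.2 [ 83.   4. 199.]
[379. 271.] z 0.03 c [ 0.354 -0.263] size [0.025 0.128] long dir deg 160.8 [  2. 161. 193.]
[522. 307.] z 0.3 c [ 0.262 -0.525] size [0.024 0.041] long dir deg 150.4 [67. 26. 53.]
```

View pics/c1.png

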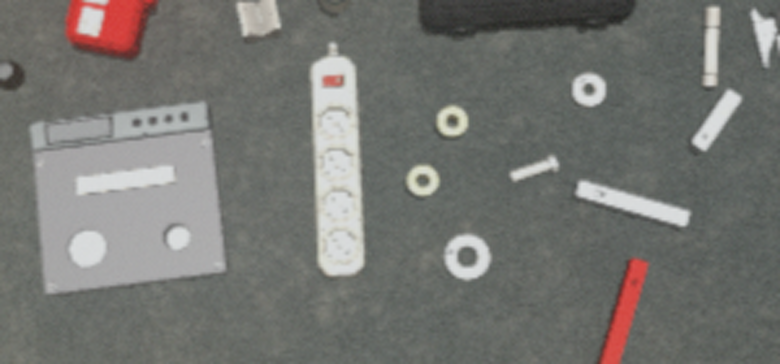

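The crop agrees with the list. The target bush is the upper one, crop (452,121), the small ring is at (589,90), and the white long bar is at (632,203) with the red bar apart from it. Next I'll reach over the small ring.

```bash
python3 - <<'E'
from h import *
from rig import r
s=r.read_state(); print(goto(s,[.614,-.237,.16]))
E
```

```text
(array([-16.9 , -45.04,   7.03]), array([0., 0., 0.]))
```

```bash
python3 -m handwheel '[{"dx":-1,"dy":-2.7,"dz":0.3},{"dx":-1.4,"dy":-3.8,"dz":0.6},{"dx":-1.4,"dy":-3.8,"dz":0.6},{"dx":-1.4,"dy":-3.8,"dz":0.6},{"dx":-1.4,"dy":-3.8,"dz":0.6},{"dx":-1.4,"dy":-3.8,"dz":0.6},{"dx":-1.4,"dy":-3.8,"dz":0.6},{"dx":-1.4,"dy":-3.8,"dz":0.6},{"dx":-1.4,"dy":-3.8,"dz":0.6},{"dx":-1.4,"dy":-3.8,"dz":0.6},{"dx":-1.4,"dy":-3.8,"dz":0.6},{"dx":-1.4,"dy":-3.8,"dz":0.6}]' 6 && python3 -m handwheel '[{},{}]'
python3 - <<'E'
from h import *
from rig import r,imaging
c=imaging.camera("wrist"); np.savez("w1.npz",**c); cv2.imwrite("pics/w1.png",c["color"])
s=r.read_state(); print(s["ee_pos"],s["tcp_rot"],s["time_s"],c["K"]); R=cv2.Rodrigues(c["rvec"])[0]; print(-R.T@c["tvec"].ravel(),R)
print(goto(s,[.614,-.237,.10],None))
E
```

```text
[ 0.2817185  -0.58495595  0.2301474 ] [-2.65923505  1.67077466  0.00287411] 0.15 [[325.1922621    0.         281.79918663]
 [  0.         325.1922621  206.0063787 ]
 [  0.           0.           1.        ]]
[ 0.35551133 -0.5497381   0.37306769] [[ 0.43471981 -0.90056231 -0.00249094]
 [-0.85421459 -0.41321961  0.31554237]
 [-0.28519487 -0.13504472 -0.94890822]]
(array([-16.9 , -45.04,  13.05]), array([0., 0., 0.]))invalid input at $[0]: expected keys dx, dy, dz, ax, ay, az
```

View pics/w1.png

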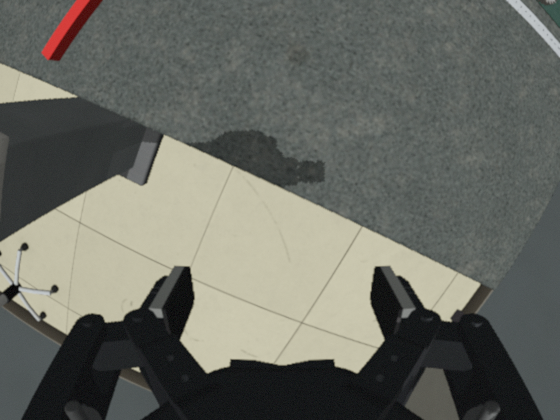

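The arm hasn't moved, because every row must give all six keys. The wrist view shows the fingertips at about (185,280) and (380,280).

```bash
python3 -m handwheel '[{"dx":-1,"dy":-2.7,"dz":0.3,"ax":0,"ay":0,"az":0},{"dx":-1.4,"dy":-3.8,"dz":0.6,"ax":0,"ay":0,"az":0},{"dx":-1.4,"dy":-3.8,"dz":0.6,"ax":0,"ay":0,"az":0},{"dx":-1.4,"dy":-3.8,"dz":0.6,"ax":0,"ay":0,"az":0},{"dx":-1.4,"dy":-3.8,"dz":0.6,"ax":0,"ay":0,"az":0},{"dx":-1.4,"dy":-3.8,"dz":0.6,"ax":0,"ay":0,"az":0},{"dx":-1.4,"dy":-3.8,"dz":0.6,"ax":0,"ay":0,"az":0},{"dx":-1.4,"dy":-3.8,"dz":0.6,"ax":0,"ay":0,"az":0},{"dx":-1.4,"dy":-3.8,"dz":0.6,"ax":0,"ay":0,"az":0},{"dx":-1.4,"dy":-3.8,"dz":0.6,"ax":0,"ay":0,"az":0},{"dx":-1.4,"dy":-3.8,"dz":0.6,"ax":0,"ay":0,"az":0},{"dx":-1.4,"dy":-3.8,"dz":0.6,"ax":0,"ay":0,"az":0}]' 6 && python3 -m handwheel '[{"dx":0,"dy":0,"dz":0,"ax":0,"ay":0,"az":0},{"dx":0,"dy":0,"dz":0,"ax":0,"ay":0,"az":0}]'
cat > look.py <<'E'
import sys
from h import *
from rig import r,imaging
c=imaging.camera("wrist"); np.savez(sys.argv[1]+".npz",**c); cv2.imwrite(f"pics/{sys.argv[1]}.png",c["color"])
s=r.read_state(); print(s["ee_pos"],s["tcp_rot"],s["time_s"],s["gripper_width"],s["wrist_force"])
E
python3 look.py w2
```

```text
time_s: 1.15
ee_pos: [0.6126, -0.2432, 0.1617]
tcp_rot: [2.66, -1.671, -0.001]
wrist_force: [0.6, -0.2, -0.4]
gripper_width: 0.0599
time_s: 1.32
ee_pos: [0.6139, -0.239, 0.1611]
tcp_rot: [-2.665, 1.659, 0.004]
wrist_force: [0.2, -0.6, 0.4]
gripper_width: 0.0601
[ 0.61212716 -0.24288446  0.16138647] [ 2.66296598e+00 -1.66649637e+00 -2.57439536e-03] 1.3667 0.06014567766791545 [ 0.39999369 -0.69218275 -0.2497265 ]
```

View pics/w2.png

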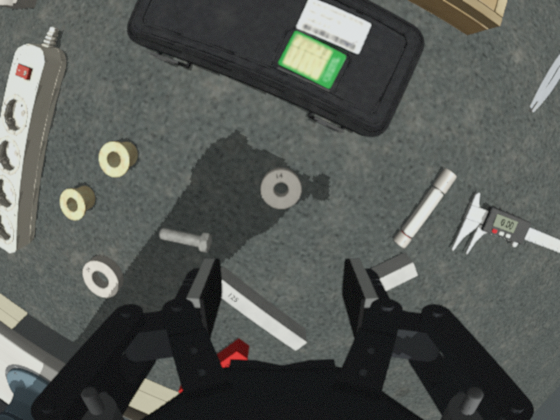

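The ring is at (281,188) and the target bush at (117,158), with the nearer bush at (76,203). The long bar runs from (225,285) to (305,340). I'll locate these from the wrist view.

```bash
cat >> h.py <<'E'
def blob(c,uv,half,z,fish=True,out=None,hole=True):
    """Otsu blob nearest uv in a window -> centre (world at plane z) via undistorted outline"""
    u,v=map(int,uv); y0,x0=max(v-half,0),max(u-half,0)
    g=cv2.cvtColor(c["color"],cv2.COLOR_BGR2GRAY)[y0:v+half,x0:u+half]
    _,m=cv2.threshold(cv2.GaussianBlur(g,(3,3),0),0,255,cv2.THRESH_OTSU)
    cs,_=cv2.findContours(m,cv2.RETR_EXTERNAL,cv2.CHAIN_APPROX_NONE)
    k=min((q for q in cs if cv2.contourArea(q)>60),key=lambda q:-cv2.pointPolygonTest(q,(float(u-x0),float(v-y0)),True))
    k=k.reshape(-1,2)+[x0,y0]
    w=cast(c,k,z,fish)[:,:2].astype(np.float32)
    return w,cv2.fitEllipse(w),cv2.minAreaRect(w)
E
python3 - <<'E'
from h import *
from rig import r
c=dict(np.load("w2.npz")); R=cv2.Rodrigues(c["rvec"])[0]; print("cam",-R.T@c["tvec"].ravel())
t=dict(np.load("top0.npz"))
def hole(c,uv,half,z,f):
    u,v=uv; g=cv2.cvtColor(c["color"],cv2.COLOR_BGR2GRAY)
for nm,uv,z,h,tu in (("ring",(272,195),.012,30,(363,182)),("bush",(106,163),.029,30,(314,193)),("bush2",(66,206),.029,24,(303,216)),("bar",(270,310),.026,30,None),("big",(91,285),.016,27,(315,252))):
    w,e,m=blob(c,uv,h,z); print(nm,"wrist ell",np.round(e[0],4),np.round(e[1],4),"rect",np.round(m[0],4),np.round(m[1],4))
    if tu: w,e,m=blob(t,tu,18,z,False); print("   top ell",np.round(e[0],4),np.round(e[1],4))
print([r.read_state()["ee_pos"].round(4) for _ in range(2)])
E
```

```text
cam [ 0.68734094 -0.20344912  0.30423637]
ring wrist ell [ 0.6145 -0.2371] [0.0373 0.0376] rect [ 0.6148 -0.2373] [0.0377 0.0374]
   top ell [ 0.6121 -0.238 ] [0.0369 0.0374]
bush wrist ell [ 0.5765 -0.0802] [0.0335 0.0336] rect [ 0.5764 -0.0801] [0.0332 0.0328]
   top ell [ 0.5751 -0.0815] [0.0333 0.0337]
bush2 wrist ell [ 0.5098 -0.0459] [0.0334 0.034 ] rect [ 0.5099 -0.046 ] [0.0344 0.0329]
   top ell [ 0.5085 -0.047 ] [0.0329 0.0344]
bar wrist ell [ 0.4799 -0.2851] [0.0197 0.0967] rect [ 0.479  -0.2862] [0.0873 0.0189]
big wrist ell [ 0.426  -0.0932] [0.0474 0.0505] rect [ 0.4259 -0.0925] [0.0476 0.0506]
   top ell [ 0.4239 -0.0949] [0.0491 0.0494]
[array([ 0.6121, -0.2429,  0.1614]), array([ 0.6121, -0.2429,  0.1614])]
```

```bash
python3 -m handwheel '[{"dx":-0.5,"dy":-0.4,"dz":3,"ax":0,"ay":0,"az":0},{"dx":0,"dy":0,"dz":3,"ax":0,"ay":0,"az":0},{"dx":0,"dy":0,"dz":3,"ax":0,"ay":0,"az":0},{"dx":0,"dy":0,"dz":3,"ax":0,"ay":0,"az":0},{"dx":0,"dy":0,"dz":0.5,"ax":0,"ay":0,"az":0},{"dx":0,"dy":0,"dz":0,"ax":0,"ay":0,"az":0},{"dx":0,"dy":0,"dz":0,"ax":0,"ay":0,"az":0},{"dx":0,"dy":0,"dz":0,"ax":0,"ay":0,"az":0}]'
python3 look.py w3; python3 - <<'E'
from h import *
from rig import r
for i in range(1): print(goto(r.read_state(),[.6138,-.2373,.0055],np.radians(-64.3)))
E
```

```text
time_s: 2.03
ee_pos: [0.6149, -0.2402, 0.04]
tcp_rot: [-2.658, 1.673, -0.007]
wrist_force: [1.3, -0.1, 0.5]
gripper_width: 0.0597
[ 0.61526969 -0.23997926  0.04024713] [-2.65845516  1.6722265  -0.00808497] 2.0833 0.059847488669919804 [ 0.28118578 -0.1880035   0.15165939]
(array([-0.32,  0.03,  3.47]), array([-0.2 , -0.22, -0.04]))
```

View pics/w3.png

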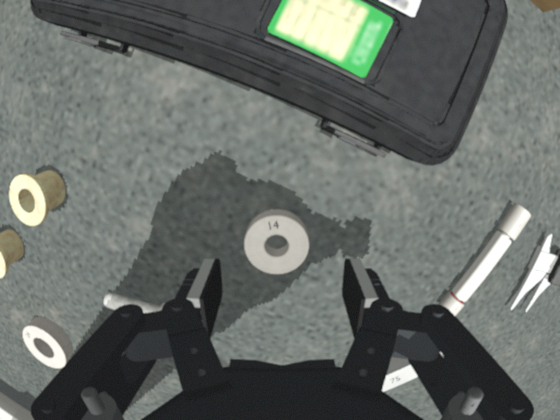

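The ring is at (276,240), a few pixels left of the jaw centre line at about 281. I'll correct by dx −0.3 cm, go down and close.

```bash
python3 -m handwheel '[{"dx":-0.3,"dy":0,"dz":1.5,"ax":0,"ay":0,"az":0},{"dx":0,"dy":0,"dz":1.5,"ax":0,"ay":0,"az":0},{"dx":0,"dy":0,"dz":0.5,"ax":0,"ay":0,"az":0},{"dx":0,"dy":0,"dz":0,"ax":0,"ay":0,"az":0},{"dx":0,"dy":0,"dz":0,"ax":0,"ay":0,"az":0}]' && python3 -m handwheel '[{"dx":0,"dy":0,"dz":0,"ax":0,"ay":0,"az":0},{"dx":0,"dy":0,"dz":0,"ax":0,"ay":0,"az":0},{"dx":0,"dy":0,"dz":0,"ax":0,"ay":0,"az":0},{"dx":0,"dy":0,"dz":0,"ax":0,"ay":0,"az":0},{"dx":0,"dy":0,"dz":0,"ax":0,"ay":0,"az":0}]' 3 40
python3 - <<'E'
from h import *
from rig import r
t=dict(np.load("top0.npz"))
# comparator: well/recess/strip from top view (bright blobs); well, recess outline at floor/mouth
hsv=cv2.cvtColor(t["color"],cv2.COLOR_BGR2GRAY)
for nm,uv,h,z in (("strip",(188,218),24,.035),("recess m",(174,245),14,.030),("recess f",(174,245),14,.024),("well m",(209,241),11,.030),("well f",(209,241),11,.006)):
    w,e,m=blob(t,uv,h,z,False); print(nm,np.round(e[0],4),np.round(e[1],4),round(e[2],1),np.round(m[0],4),np.round(m[1],4),m[2])
print(goto(r.read_state(),[.45,.26,.2],0))
E
```

```text
time_s: 2.5
ee_pos: [0.6116, -0.2358, 0.002]
tcp_rot: [2.66, -1.671, -0.001]
wrist_force: [-0.1, -0.5, 0.7]
gripper_width: 0.06
time_s: 2.92
ee_pos: [0.613, -0.2363, 0.0035]
tcp_rot: [-2.66, 1.671, -0.004]
wrist_force: [0.1, 0.2, 4.0]
gripper_width: 0.035
strip [0.5127 0.282 ] [0.0192 0.1473] 7.1 [0.5125 0.2843] [0.0208 0.1092] 7.419137954711914
recess m [0.4368 0.3244] [0.0366 0.0386] 51.4 [0.4358 0.3243] [0.0378 0.0374] 89.28195190429688
recess f [0.4374 0.3257] [0.0368 0.0387] 51.4 [0.4364 0.3256] [0.0379 0.0376] 89.28202819824219Traceback (most recent call last):
  File "<stdin>", line 7, in <module>
  File "h.py", line 35, in blob
    k=min((q for q in cs if cv2.contourArea(q)>60),key=lambda q:-cv2.pointPolygonTest(q,(float(u-x0),float(v-y0)),True))
ValueError: min() iterable argument is empty
```

```bash
python3 -m handwheel '[{"dx":0,"dy":0,"dz":0,"ax":0,"ay":0,"az":0},{"dx":0,"dy":0,"dz":-0.3,"ax":0,"ay":0,"az":0},{"dx":0,"dy":0,"dz":0,"ax":0,"ay":0,"az":0},{"dx":0,"dy":0,"dz":0,"ax":0,"ay":0,"az":0}]' 5 && python3 -m handwheel '[{"dx":0,"dy":0,"dz":0,"ax":0,"ay":0,"az":0},{"dx":0,"dy":0,"dz":0,"ax":0,"ay":0,"az":0},{"dx":0,"dy":0,"dz":0,"ax":0,"ay":0,"az":0},{"dx":0,"dy":0,"dz":0,"ax":0,"ay":0,"az":0}]' 3 40
python3 look.py w4
```

```text
time_s: 3.25
ee_pos: [0.6117, -0.2357, 0.0051]
tcp_rot: [2.66, -1.671, -0.001]
wrist_force: [0.4, 0.5, 0.2]
gripper_width: 0.0497
time_s: 3.58
ee_pos: [0.612, -0.2358, 0.0054]
tcp_rot: [-2.66, 1.671, -0.0]
wrist_force: [-0.7, -0.3, 2.8]
gripper_width: 0.0349
[ 0.61198814 -0.23579251  0.00542244] [-2.66003376e+00  1.67132535e+00 -2.04835024e-05] 3.6333 0.03446029990998583 [-0.30929483  1.39530184  2.09355   ]
```

View pics/w4.png

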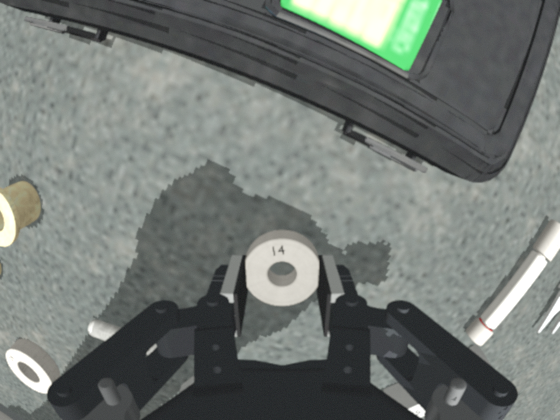

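The ring at (282,268) is between the pads, which are at about (243) and (325). The 34.5 mm width reading is below the ring's 38 mm, so I'll lift a little and check that it comes along.

```bash
python3 - <<'E'
from h import *
c=dict(np.load("w4.npz")); e=cast(c,[(282,266),(249,266),(318,266)],.012,True); print("ring",e)
E
python3 -m handwheel '[{"dx":0,"dy":0,"dz":-2,"ax":0,"ay":0,"az":0},{"dx":0,"dy":0,"dz":-3,"ax":0,"ay":0,"az":0},{"dx":0,"dy":0,"dz":-3,"ax":0,"ay":0,"az":0},{"dx":0,"dy":0,"dz":-3,"ax":0,"ay":0,"az":0},{"dx":0,"dy":0,"dz":0,"ax":0,"ay":0,"az":0},{"dx":0,"dy":0,"dz":0,"ax":0,"ay":0,"az":0}]' && python3 look.py w5
python3 - <<'E'
from h import *
c=dict(np.load("w5.npz")); cv2.imwrite("pics/w5c.png",cv2.resize(c["color"][200:400,180:400],None,fx=2,fy=2))
from rig import r
print(goto(r.read_state(),[.45,.26,.16],np.radians(8-90)))
E
```

```text
ring [[ 0.61772706 -0.23326832  0.012     ]
 [ 0.61075699 -0.21908731  0.012     ]
 [ 0.62510552 -0.2488632   0.012     ]]
time_s: 4.13
ee_pos: [0.6138, -0.2365, 0.1178]
tcp_rot: [-2.659, 1.671, -0.008]
wrist_force: [-0.2, -0.4, -1.2]
gripper_width: 0.0348
[ 0.61191062 -0.23588726  0.11547678] [-2.66005894e+00  1.67134961e+00 -8.41781292e-04] 4.1833 0.03460290853405301 [-0.60270916  0.4329374  -1.57401754]
(array([-51.7 ,  -6.93,  -4.47]), array([-0.02, -0.02, 17.72]))
```

View pics/w5c.png

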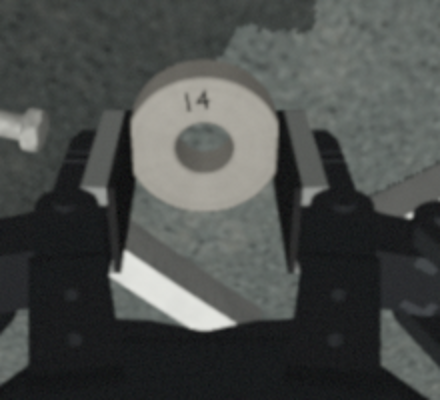

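The ring is held flat between the pads, centred between the fingers in the crop at (205,145). I'll carry it to the recess at height.

```bash
python3 -m handwheel '[{"dx":-3,"dy":-0.4,"dz":0,"ax":0,"ay":0,"az":0},{"dx":-4,"dy":-0.55,"dz":0,"ax":0,"ay":0,"az":0},{"dx":-4,"dy":-0.55,"dz":0,"ax":0,"ay":0,"az":0},{"dx":-4,"dy":-0.55,"dz":0,"ax":0,"ay":0,"az":0},{"dx":-4,"dy":-0.55,"dz":0,"ax":0,"ay":0,"az":0},{"dx":-4,"dy":-0.55,"dz":0,"ax":0,"ay":0,"az":0},{"dx":-4,"dy":-0.55,"dz":0,"ax":0,"ay":0,"az":0},{"dx":-4,"dy":-0.55,"dz":0,"ax":0,"ay":0,"az":0},{"dx":-4,"dy":-0.55,"dz":0,"ax":0,"ay":0,"az":0},{"dx":-4,"dy":-0.55,"dz":0,"ax":0,"ay":0,"az":0},{"dx":-4,"dy":-0.55,"dz":0,"ax":0,"ay":0,"az":0},{"dx":-4,"dy":-0.55,"dz":0,"ax":0,"ay":0,"az":0}]' && python3 -m handwheel '[{"dx":-4,"dy":-0.55,"dz":0,"ax":0,"ay":0,"az":0},{"dx":-4,"dy":-0.55,"dz":0,"ax":0,"ay":0,"az":0},{"dx":-3,"dy":-0.5,"dz":0,"ax":0,"ay":0,"az":0},{"dx":0,"dy":0,"dz":0,"ax":0,"ay":0,"az":0},{"dx":0,"dy":0,"dz":0,"ax":0,"ay":0,"az":0},{"dx":0,"dy":0,"dz":0,"ax":0,"ay":0,"az":0},{"dx":0,"dy":0,"dz":0,"ax":0,"ay":0,"az":0}]'
python3 look.py w6
```

```text
time_s: 5.18
ee_pos: [0.4633, 0.2162, 0.1131]
tcp_rot: [2.657, -1.669, -0.004]
wrist_force: [1.8, -0.3, -0.7]
gripper_width: 0.0349
time_s: 5.77
ee_pos: [0.4329, 0.3189, 0.1138]
tcp_rot: [2.655, -1.673, -0.0]
wrist_force: [-0.7, 0.6, -0.2]
gripper_width: 0.0347
[0.433219   0.31890648 0.11411248] [ 2.65482699e+00 -1.67443103e+00  4.69179802e-05] 5.8167 0.03471133947502571 [ 0.01580635 -0.56535015 -0.86959054]
```

View pics/w6.png

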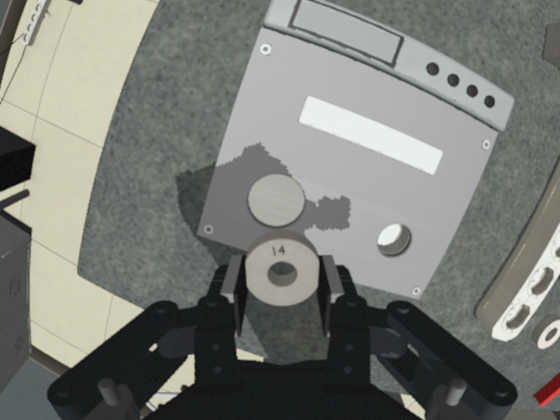

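The strip corners are near (307,97), (442,156), (436,175) and (300,122). The recess is at (276,200), the well at (394,240), and the held ring's top face is at (282,271).

```bash
cat > comp.py <<'E'
import sys
from h import *
def comparator(c,uv,half=90):
    u,v=uv; g=cv2.cvtColor(c["color"],cv2.COLOR_BGR2GRAY).copy()
    m=(g>215).astype(np.uint8); n,l,st,ce=cv2.connectedComponentsWithStats(m); k=np.argwhere(l==l[v,u])[:,::-1]
    w=cast(c,k,.035,True)[:,:2]
    rc=cv2.minAreaRect(w.astype(np.float32)); b=cv2.boxPoints(rc); e=b[1]-b[0]; f=b[2]-b[1]; L=e if np.hypot(*e)>np.hypot(*f) else f
    L=L/np.hypot(*L); L=L if L[1]>0 else -L; X=np.array([L[1],-L[0]])
    S=np.array(rc[0]); print("strip",S.round(4),"size",np.round(rc[1],4),"centroid",w.mean(0).round(4),"yaw y-axis",np.degrees(np.arctan2(L[1],L[0])).round(2))
    print("well",(S-.07*X-.05*L).round(4),"recess",(S-.07*X+.05*L).round(4))
    return S,X,L
E
python3 - <<'E'
from comp import *
c=dict(np.load("w6.npz")); comparator(c,(370,135))
print("recess click",cast(c,[(276,200.5)],.030,True)[0],"well rim click",cast(c,[(394,239)],.030,True)[0])
def circ(uv,r0,z,lo,hi):
    g=cv2.GaussianBlur(cv2.cvtColor(c["color"],cv2.COLOR_BGR2GRAY),(3,3),0).astype(float); P=[]
    for a in np.radians(np.arange(lo,hi,4)):
        rr=np.arange(r0-7,r0+8,.5); s=cv2.remap(g.astype(np.float32),(uv[0]+rr*np.cos(a)).astype(np.float32)[None],(uv[1]+rr*np.sin(a)).astype(np.float32)[None],cv2.INTER_LINEAR)[0]
        i=np.argmax(np.abs(np.gradient(s))); P.append((uv[0]+rr[i]*np.cos(a),uv[1]+rr[i]*np.sin(a)))
    w=cast(c,P,z,True)[:,:2]; return np.round(cv2.fitEllipse(w.astype(np.float32))[0],4),np.round(cv2.fitEllipse(w.astype(np.float32))[1],4)
print("recess",circ((276,200),29,.030,0,360),"well",circ((394,239),17,.030,0,360))
print("held ring",circ((282,271),35,.1207,0,360), cast(c,[(282,271)],.1207,True)[0])
from rig import r; print(r.read_state()["ee_pos"])
E
```

```text
strip [0.5149 0.2852] size [0.0191 0.1085] centroid [0.5145 0.2886] yaw y-axis 96.54
well [0.451  0.2276] recess [0.4396 0.3269]
recess click [0.44047108 0.3269385  0.03      ] well rim click [0.45206314 0.22857635 0.03      ]
recess (array([0.4413, 0.327 ]), array([0.0401, 0.042 ])) well (array([0.4512, 0.2274]), array([0.0287, 0.0292]))
held ring (array([0.4352, 0.3195]), array([0.0368, 0.0391])) [0.43627602 0.32028836 0.1207    ]
[0.433219   0.31890648 0.11411248]
```

```bash
python3 -m handwheel '[{"dx":-0.4,"dy":-0.75,"dz":2,"ax":0,"ay":0,"az":0},{"dx":0,"dy":0,"dz":2.5,"ax":0,"ay":0,"az":0},{"dx":0,"dy":0,"dz":2.2,"ax":0,"ay":0,"az":0},{"dx":0,"dy":0,"dz":0,"ax":0,"ay":0,"az":0},{"dx":0,"dy":0,"dz":0,"ax":0,"ay":0,"az":0},{"dx":0,"dy":0,"dz":0,"ax":0,"ay":0,"az":0}]'
python3 look.py w7; python3 - <<'E'
from h import *
c=dict(np.load("w7.npz")); cv2.imwrite("pics/w7c.png",cv2.resize(c["color"][150:400,160:420],None,fx=2.4,fy=2.4,interpolation=cv2.INTER_CUBIC))
E
```

```text
time_s: 6.32
ee_pos: [0.4388, 0.328, 0.0491]
tcp_rot: [-2.658, 1.673, -0.001]
wrist_force: [-0.3, 0.6, -0.6]
gripper_width: 0.0346
[0.43922697 0.32869552 0.04973564] [-2.65696807e+00  1.67181157e+00 -1.81056470e-03] 6.3667 0.03463071496093073 [ 0.62088938  0.15196818 -1.3327029 ]
```

View pics/w7c.png

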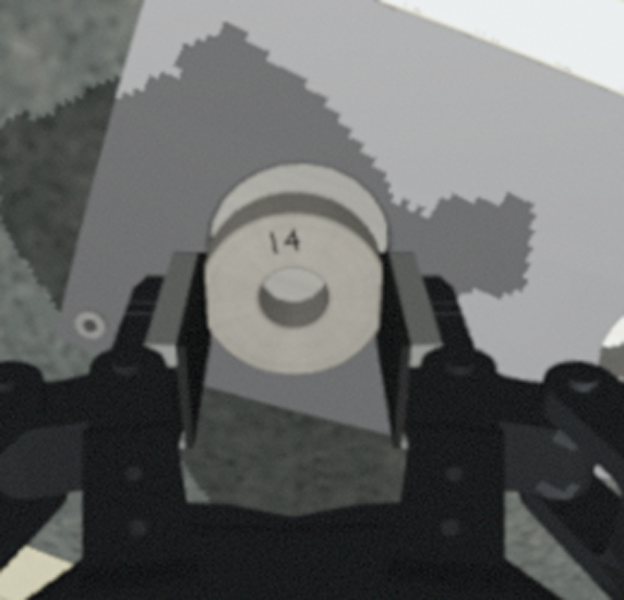

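The recess arc shows behind the ring, with crop points (210,222), (298,163) and (386,222). The ring's top face spans about x 206–382 and y 212–373. That makes 10 pictures viewed, so I'll work from numbers from here on.

```bash
python3 - <<'E'
from h import *
from scipy.optimize import least_squares
c=dict(np.load("w7.npz")); f=lambda P:np.array(P)/2.4+[160,150]
def fit(P,z,r):
    w=cast(c,f(P),z,True)[:,:2]; s=least_squares(lambda q:np.hypot(*(w-q).T)-r,w.mean(0)+[-.005,-.005]); return s.x.round(4),(s.fun*1e3).round(1)
print("recess",fit([(209,230),(222,200),(255,172),(298,163),(340,173),(372,199),(387,230)],.030,.021))
z=.0497+.0066
print("ring",fit([(206,280),(220,243),(290,212),(360,240),(382,280),(370,335),(335,365),(295,373),(250,363),(216,325)],z,.019))
E
```

```text
recess (array([0.4396, 0.3269]), array([-0.1, -0. ,  0.2,  0. , -0.1, -0.1,  0.1]))
ring (array([0.4411, 0.3285]), array([-1. , -0.1, -0.2, -1. , -1.2, -0.8, -0.1, -0.1, -0.2, -1.6]))
```

```bash
python3 -m handwheel '[{"dx":0.07,"dy":0.2,"dz":0,"ax":0,"ay":0,"az":0},{"dx":0,"dy":0,"dz":0.8,"ax":0,"ay":0,"az":0},{"dx":0,"dy":0,"dz":0.5,"ax":0,"ay":0,"az":0},{"dx":0,"dy":0,"dz":0.25,"ax":0,"ay":0,"az":0},{"dx":0,"dy":0,"dz":0.2,"ax":0,"ay":0,"az":0},{"dx":0,"dy":0,"dz":0,"ax":0,"ay":0,"az":0},{"dx":0,"dy":0,"dz":0,"ax":0,"ay":0,"az":0},{"dx":0,"dy":0,"dz":0,"ax":0,"ay":0,"az":0}]'
```

```text
time_s: 7.03
ee_pos: [0.4363, 0.3272, 0.0308]
tcp_rot: [-2.66, 1.671, 0.0]
wrist_force: [-0.7, -0.3, -0.6]
gripper_width: 0.0349
```

There's no contact force with the ring's bottom below the rim, so it's inside the recess. I'll release and rise.

```bash
python3 -m handwheel '[{"dx":0,"dy":0,"dz":0,"ax":0,"ay":0,"az":0},{"dx":0,"dy":0,"dz":0,"ax":0,"ay":0,"az":0},{"dx":0,"dy":0,"dz":0,"ax":0,"ay":0,"az":0},{"dx":0,"dy":0,"dz":-2,"ax":0,"ay":0,"az":0},{"dx":0,"dy":0,"dz":-4,"ax":0,"ay":0,"az":0},{"dx":0,"dy":0,"dz":-4,"ax":0,"ay":0,"az":0},{"dx":0,"dy":0,"dz":0,"ax":0,"ay":0,"az":0},{"dx":0,"dy":0,"dz":0,"ax":0,"ay":0,"az":0},{"dx":0,"dy":0,"dz":0,"ax":0,"ay":0,"az":0}]' 5
python3 look.py w8; python3 - <<'E'
from comp import *
c=dict(np.load("w8.npz")); 
g=cv2.cvtColor(c["color"],cv2.COLOR_BGR2GRAY)
R=cv2.Rodrigues(c["rvec"])[0]; K=c["K"]
def proj(P):
    q=R@np.array(P)+c["tvec"].ravel(); t=np.arctan2(np.hypot(q[0],q[1]),q[2]); n=np.hypot(q[0],q[1])
    return K[0,0]*t*q[:2]/n+[K[0,2],K[1,2]]
for z in (.036,):
    p=proj([.4397,.327,z]); print("expected ring px",p)
    x,y=p.astype(int); W=world(c)  # depth here only along axis; not used for fisheye
h=cv2.HoughCircles(cv2.medianBlur(g[y-50:y+50,x-50:x+50],3),cv2.HOUGH_GRADIENT,1.2,30,param1=80,param2=25,minRadius=22,maxRadius=42)
if h is not None:
    for q in h[0][:3]:
        print(q,cast(c,[q[:2]+[x-50,y-50]],.036,True)[0].round(4), q[2])
d=c["depth"]; print("depth ring/around",d[y-3,x+18],d[y-3,x-18])
n=proj([.5149,.2852,.035]).astype(int); comparator(c,tuple(int(i) for i in n))
cv2.imwrite("pics/w8c.png",cv2.resize(c["color"][y-60:y+60,x-60:x+60],None,fx=4,fy=4))
E
```

```text
time_s: 7.78
ee_pos: [0.4364, 0.3269, 0.1311]
tcp_rot: [-2.66, 1.671, -0.001]
wrist_force: [-0.3, 0.2, -0.1]
gripper_width: 0.0502
[0.43565863 0.32627715 0.12997673] [ 2.65864146e+00 -1.67046671e+00 -5.72742387e-04] 7.8333 0.049941230317758906 [-0.20433098 -0.13572012 -0.39975015]
expected ring px [283.33769211 205.57568428]
[48.600002 46.2      27.880001] [0.4423 0.3297 0.036 ] 27.880001
depth ring/around 0.24822463 0.24952348
strip [0.5149 0.2853] size [0.0192 0.1088] centroid [0.5146 0.2885] yaw y-axis 96.59
well [0.4511 0.2275] recess [0.4396 0.3269]
```

```bash
cat >> h.py <<'E'
def worldfish(c,uv):
    K=c["K"]; uv=np.atleast_2d(uv).astype(int); R=cv2.Rodrigues(c["rvec"])[0]
    p=(uv-[K[0,2],K[1,2]])/[K[0,0],K[1,1]]; t=np.linalg.norm(p,axis=1,keepdims=True)+1e-9
    q=np.c_[p/t*np.tan(t),np.ones(len(p))]*c["depth"][uv[:,1],uv[:,0]][:,None]
    return (q-c["tvec"].ravel())@R
E
python3 - <<'E'
from h import *
c=dict(np.load("w8.npz")); v,u=np.mgrid[140:275,215:350]; uv=np.c_[u.ravel(),v.ravel()]; P=worldfish(c,uv)
g=cv2.cvtColor(c["color"],cv2.COLOR_BGR2GRAY)
d=np.hypot(P[:,0]-.4397,P[:,1]-.327)
for a,b in ((0,.005),(.009,.013),(.013,.017),(.024,.03),(.03,.036)):
    k=(d>a)&(d<b); print(a,k.sum(),"z med",np.median(P[k,2]).round(4),P[k,2].std().round(4))
k=(d<.026); z0=np.median(P[(d>.024)&(d<.034),2]); kk=k&(P[:,2]>z0+.0035); Q=P[kk]
print("raised: n",kk.sum(),"rect",cv2.minAreaRect(Q[:,:2].astype(np.float32)),"plane tilt",np.degrees(np.linalg.lstsq(np.c_[Q[:,:2],np.ones(len(Q))],Q[:,2],rcond=None)[0][:2]))
E
```

```text
0 79 z med 0.0245 0.0006
0.009 464 z med 0.0365 0.0019
0.013 619 z med 0.0364 0.0017
0.024 1971 z med 0.0306 0.0481
0.03 2004 z med 0.0305 0.0288
raised: n 1659 rect ((0.4415687918663025, 0.32686832547187805), (0.03710373491048813, 0.04486684128642082), 67.51788330078125) plane tilt [ 48.91548123 -60.30420788]
```

View pics/w8c.png

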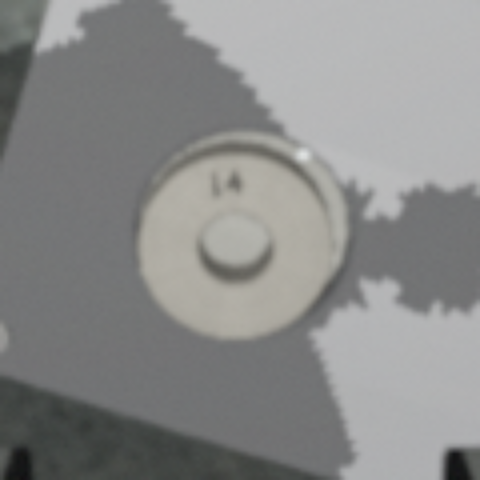

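The crop shows the ring lying flat inside the recess with the rim visible round it, and the depth puts its top 6 mm above the face, so it's seated. That is 11 pictures viewed. Next is the bush.

```bash
python3 -m handwheel '[{"dx":3.0,"dy":0.4,"dz":0,"ax":0,"ay":0,"az":0},{"dx":4,"dy":0.5,"dz":0,"ax":0,"ay":0,"az":0},{"dx":4,"dy":0.5,"dz":0,"ax":0,"ay":0,"az":0},{"dx":4,"dy":0.5,"dz":0,"ax":0,"ay":0,"az":0},{"dx":4,"dy":0.5,"dz":0,"ax":0,"ay":0,"az":0},{"dx":4,"dy":0.5,"dz":0,"ax":0,"ay":0,"az":0},{"dx":4,"dy":0.5,"dz":0,"ax":0,"ay":0,"az":0},{"dx":4,"dy":0.5,"dz":0,"ax":0,"ay":0,"az":0},{"dx":4,"dy":0.5,"dz":0,"ax":0,"ay":0,"az":0},{"dx":4,"dy":0.5,"dz":0,"ax":0,"ay":0,"az":0},{"dx":3.8,"dy":0.4,"dz":0,"ax":0,"ay":0,"az":0},{"dx":0,"dy":0,"dz":1,"ax":0,"ay":0,"az":0}]' && python3 -m handwheel '[{"dx":0,"dy":0,"dz":2,"ax":0,"ay":0,"az":0},{"dx":0,"dy":0,"dz":2,"ax":0,"ay":0,"az":0},{"dx":0,"dy":0,"dz":2,"ax":0,"ay":0,"az":0},{"dx":0,"dy":0,"dz":0,"ax":0,"ay":0,"az":0},{"dx":0,"dy":0,"dz":0,"ax":0,"ay":0,"az":0},{"dx":0,"dy":0,"dz":0,"ax":0,"ay":0,"az":0},{"dx":0,"dy":0,"dz":0,"ax":0,"ay":0,"az":0}]'
python3 look.py w9; cat > bush.py <<'E'
import sys
from h import *
def bush(c,z,zmin,near):
    hsv=cv2.cvtColor(c["color"],cv2.COLOR_BGR2HSV); m=((hsv[...,0]>18)&(hsv[...,0]<40)&(hsv[...,1]>25)&(hsv[...,2]>110)).astype(np.uint8)
    n,l,st,ce=cv2.connectedComponentsWithStats(m)
    for i in range(1,n):
        if st[i,4]<150: continue
        uv=np.argwhere(l==i)[:,::-1]; P=worldfish(c,uv); k=P[:,2]>zmin
        if k.sum()<80: continue
        w=cast(c,uv[k],z,True)[:,:2].astype(np.float32); h=cv2.convexHull(w); e=cv2.fitEllipse(h); cc,rr=cv2.minEnclosingCircle(w)
        print(ce[i].round(),st[i,4],"z",np.median(P[k,2]).round(4),"ell",np.round(e[0],4),np.round(e[1],4),"circ",np.round(cc,4),round(rr,4),"d to near",np.round(np.array(e[0])-near,4))
E
python3 - <<'E'
from bush import *
from rig import r
c=dict(np.load("w9.npz")); s=r.read_state(); bush(c,.029,.025,s["ee_pos"][:2])
w,e,m=None,None,None
E
```

```text
time_s: 8.83
ee_pos: [0.5763, -0.0941, 0.1208]
tcp_rot: [2.645, -1.688, 0.01]
wrist_force: [0.7, -1.4, -0.1]
gripper_width: 0.0499
time_s: 9.42
ee_pos: [0.5752, -0.0814, 0.0618]
tcp_rot: [-2.66, 1.671, -0.003]
wrist_force: [0.6, 0.5, 0.8]
gripper_width: 0.05
[ 0.5754569  -0.08155587  0.06210766] [-2.65931887  1.67058023 -0.00357743] 9.4667 0.05009092195240096 [-0.23488408  0.35804242  0.38093774]
[554. 122.] 431 z 0.05 ell [ 0.7154 -0.1953] [0.0226 0.0383] circ [ 0.7384 -0.2198] 0.0171 d to near [ 0.1399 -0.1137]
[281. 239.] 1907 z 0.0293 ell [ 0.5768 -0.0803] [0.0336 0.0341] circ [ 0.5768 -0.0796] 0.0177 d to near [0.0013 0.0013]
[179. 291.] 420 z 0.0293 ell [ 0.5118 -0.0366] [0.0137 0.0287] circ [ 0.5118 -0.0387] 0.0153 d to near [-0.0636  0.045 ]
```

The bush is centred between the jaws (x pixel 281, about 1 mm off). I'll go down to the flange.

```bash
python3 -m handwheel '[{"dx":0,"dy":0,"dz":1.3,"ax":0,"ay":0,"az":0},{"dx":0,"dy":0,"dz":1.5,"ax":0,"ay":0,"az":0},{"dx":0,"dy":0,"dz":1,"ax":0,"ay":0,"az":0},{"dx":0,"dy":0,"dz":0,"ax":0,"ay":0,"az":0},{"dx":0,"dy":0,"dz":0,"ax":0,"ay":0,"az":0},{"dx":0,"dy":0,"dz":0,"ax":0,"ay":0,"az":0},{"dx":0,"dy":0,"dz":0,"ax":0,"ay":0,"az":0}]'; python3 -c "
from rig import r;print(r.read_state()['ee_pos'])"
```

```text
time_s: 10.05
ee_pos: [0.5751, -0.0816, 0.0235]
tcp_rot: [-2.66, 1.671, -0.002]
wrist_force: [-0.3, -0.1, -0.4]
gripper_width: 0.0501
[ 0.57507072 -0.08162104  0.02349202]
```

```bash
python3 -m handwheel '[{"dx":0,"dy":0,"dz":0,"ax":0,"ay":0,"az":0},{"dx":0,"dy":0,"dz":0,"ax":0,"ay":0,"az":0},{"dx":0,"dy":0,"dz":0,"ax":0,"ay":0,"az":0},{"dx":0,"dy":0,"dz":0,"ax":0,"ay":0,"az":0},{"dx":0,"dy":0,"dz":0,"ax":0,"ay":0,"az":0}]' 2.6 40 && python3 -m handwheel '[{"dx":0,"dy":0,"dz":-1,"ax":0,"ay":0,"az":0},{"dx":0,"dy":0,"dz":-3,"ax":0,"ay":0,"az":0},{"dx":0,"dy":0,"dz":-4,"ax":0,"ay":0,"az":0},{"dx":0,"dy":0,"dz":-3,"ax":0,"ay":0,"az":0},{"dx":0,"dy":0,"dz":0,"ax":0,"ay":0,"az":0},{"dx":0,"dy":0,"dz":0,"ax":0,"ay":0,"az":0}]'
python3 look.py w10; python3 - <<'E'
from bush import *
from rig import r
c=dict(np.load("w10.npz")); s=r.read_state(); print(s["ee_pos"]); bush(c,s["ee_pos"][2]+.0055,.06,s["ee_pos"][:2])
E
```

```text
time_s: 10.47
ee_pos: [0.5751, -0.0815, 0.0238]
tcp_rot: [-2.66, 1.671, -0.002]
wrist_force: [-1.0, -0.1, 5.6]
gripper_width: 0.0307
time_s: 10.97
ee_pos: [0.5762, -0.0819, 0.1356]
tcp_rot: [-2.658, 1.67, -0.008]
wrist_force: [0.1, 0.8, -1.2]
gripper_width: 0.0309
[ 0.57425342 -0.08176377  0.13337763] [-2.65978665e+00  1.67146023e+00 -1.46797846e-03] 11.0167 0.030648421206575897 [-0.23738694  0.27961677 -0.89064836]
[ 0.57425342 -0.08176377  0.13337763]
[547.  11.] 592 z 0.0606 ell [ 0.7793 -0.1614] [0.0189 0.0692] circ [ 0.7735 -0.1456] 0.0167 d to near [ 0.2051 -0.0796]
[282. 270.] 2583 z 0.1412 ell [ 0.5774 -0.0816] [0.034  0.0346] circ [ 0.5773 -0.0816] 0.0175 d to near [0.0031 0.0001]
```

```bash
python3 -m handwheel '[{"dx":-2.6,"dy":-0.2,"dz":0,"ax":0,"ay":0,"az":0},{"dx":-3.8,"dy":-0.2,"dz":0,"ax":0,"ay":0,"az":0},{"dx":-3.8,"dy":-0.3,"dz":0,"ax":0,"ay":0,"az":0},{"dx":-3.8,"dy":-0.2,"dz":0,"ax":0,"ay":0,"az":0},{"dx":-3.8,"dy":-0.3,"dz":0,"ax":0,"ay":0,"az":0},{"dx":-3.8,"dy":-0.2,"dz":0,"ax":0,"ay":0,"az":0},{"dx":-3.8,"dy":-0.3,"dz":0,"ax":0,"ay":0,"az":0},{"dx":-3.8,"dy":-0.2,"dz":0,"ax":0,"ay":0,"az":0},{"dx":-2.5,"dy":-0.2,"dz":0,"ax":0,"ay":0,"az":0},{"dx":-1.55,"dy":0,"dz":0,"ax":0,"ay":0,"az":0},{"dx":0,"dy":0,"dz":2,"ax":0,"ay":0,"az":0},{"dx":0,"dy":0,"dz":2.5,"ax":0,"ay":0,"az":0}]' && python3 -m handwheel '[{"dx":0,"dy":0,"dz":0,"ax":0,"ay":0,"az":0},{"dx":0,"dy":0,"dz":0,"ax":0,"ay":0,"az":0},{"dx":0,"dy":0,"dz":0,"ax":0,"ay":0,"az":0},{"dx":0,"dy":0,"dz":0,"ax":0,"ay":0,"az":0},{"dx":0,"dy":0,"dz":0,"ax":0,"ay":0,"az":0}]'
python3 look.py w11; python3 - <<'E'
from bush import *
from comp import comparator
from rig import r
c=dict(np.load("w11.npz")); s=r.read_state(); bush(c,s["ee_pos"][2]+.0055,.06,s["ee_pos"][:2])
R=cv2.Rodrigues(c["rvec"])[0]; K=c["K"]; q=R@np.array([.5149,.2852,.035])+c["tvec"].ravel(); n=np.hypot(q[0],q[1]); p=K[0,0]*np.arctan2(n,q[2])*q[:2]/n+K[:2,2]
print(p); comparator(c,tuple(int(i) for i in p))
E
```

```text
time_s: 12.02
ee_pos: [0.4484, 0.2294, 0.0875]
tcp_rot: [-2.662, 1.665, -0.001]
wrist_force: [-0.0, -0.8, -1.8]
gripper_width: 0.0306
time_s: 12.43
ee_pos: [0.4499, 0.2272, 0.0889]
tcp_rot: [-2.658, 1.671, -0.002]
wrist_force: [-0.5, 1.5, -0.5]
gripper_width: 0.0306
[0.44991843 0.22729067 0.08890883] [-2.65800366e+00  1.67122611e+00 -1.96697137e-03] 12.4833 0.03060978791133233 [ 0.07098868 -0.21079449  0.77276705]
[282. 270.] 2595 z 0.0945 ell [0.4523 0.228 ] [0.0334 0.0342] circ [0.4523 0.2281] 0.0173 d to near [0.0024 0.0008]
[176. 385.] 814 z 0.1738 ell [0.3331 0.2546] [0.0178 0.0767] circ [0.3319 0.2554] 0.0394 d to near [-0.1168  0.0273]
[241.42422434  99.24903399]
strip [0.5148 0.2849] size [0.018  0.1077] centroid [0.5151 0.2836] yaw y-axis 96.63
well [0.4511 0.2271] recess [0.4395 0.3265]
```

```bash
python3 -m handwheel '[{"dx":0.02,"dy":0.12,"dz":1.2,"ax":0,"ay":0,"az":0},{"dx":0,"dy":0,"dz":1.2,"ax":0,"ay":0,"az":0},{"dx":0,"dy":0,"dz":0.5,"ax":0,"ay":0,"az":0},{"dx":0,"dy":0,"dz":0,"ax":0,"ay":0,"az":0},{"dx":0,"dy":0,"dz":0,"ax":0,"ay":0,"az":0},{"dx":0,"dy":0,"dz":0,"ax":0,"ay":0,"az":0},{"dx":0,"dy":0,"dz":0.3,"ax":0,"ay":0,"az":0},{"dx":0,"dy":0,"dz":0.3,"ax":0,"ay":0,"az":0},{"dx":0,"dy":0,"dz":0.2,"ax":0,"ay":0,"az":0},{"dx":0,"dy":0,"dz":0,"ax":0,"ay":0,"az":0},{"dx":0,"dy":0,"dz":0,"ax":0,"ay":0,"az":0},{"dx":0,"dy":0,"dz":0,"ax":0,"ay":0,"az":0}]'
```

```text
time_s: 13.48
ee_pos: [0.448, 0.2264, 0.0508]
tcp_rot: [-2.66, 1.671, -0.0]
wrist_force: [0.3, 1.4, -1.0]
gripper_width: 0.0308
```

```bash
python3 -m handwheel '[{"dx":0,"dy":0,"dz":0.3,"ax":0,"ay":0,"az":0},{"dx":0,"dy":0,"dz":0.3,"ax":0,"ay":0,"az":0},{"dx":0,"dy":0,"dz":0,"ax":0,"ay":0,"az":0},{"dx":0,"dy":0,"dz":0,"ax":0,"ay":0,"az":0}]' && python3 -m handwheel '[{"dx":0,"dy":0,"dz":0.4,"ax":0,"ay":0,"az":0},{"dx":0,"dy":0,"dz":0.4,"ax":0,"ay":0,"az":0},{"dx":0,"dy":0,"dz":0.35,"ax":0,"ay":0,"az":0},{"dx":0,"dy":0,"dz":0,"ax":0,"ay":0,"az":0},{"dx":0,"dy":0,"dz":0,"ax":0,"ay":0,"az":0},{"dx":0,"dy":0,"dz":0,"ax":0,"ay":0,"az":0}]'
```

```text
time_s: 13.82
ee_pos: [0.4476, 0.2262, 0.0444]
tcp_rot: [2.659, -1.671, -0.001]
wrist_force: [0.7, -0.1, -0.3]
gripper_width: 0.0309
time_s: 14.32
ee_pos: [0.4478, 0.2263, 0.0332]
tcp_rot: [2.66, -1.671, -0.0]
wrist_force: [0.3, 0.7, -0.3]
gripper_width: 0.0305
```

```bash
python3 -m handwheel '[{"dx":0,"dy":0,"dz":0.1,"ax":0,"ay":0,"az":0},{"dx":0,"dy":0,"dz":0,"ax":0,"ay":0,"az":0}]' && python3 -m handwheel '[{"dx":0,"dy":0,"dz":0,"ax":0,"ay":0,"az":0},{"dx":0,"dy":0,"dz":0,"ax":0,"ay":0,"az":0},{"dx":0,"dy":0,"dz":0,"ax":0,"ay":0,"az":0},{"dx":0,"dy":0,"dz":-2,"ax":0,"ay":0,"az":0},{"dx":0,"dy":0,"dz":-4,"ax":0,"ay":0,"az":0},{"dx":0,"dy":0,"dz":-4,"ax":0,"ay":0,"az":0},{"dx":0,"dy":0,"dz":0,"ax":0,"ay":0,"az":0},{"dx":0,"dy":0,"dz":0,"ax":0,"ay":0,"az":0},{"dx":0,"dy":0,"dz":0,"ax":0,"ay":0,"az":0}]' 5
python3 look.py w12; python3 - <<'E'
from bush import *
from rig import r
c=dict(np.load("w12.npz")); s=r.read_state(); bush(c,.0365,.033,[.4511,.2273])
print(goto(s,[.475,-.2785,.13],np.radians(-19.1)))
E
```

```text
time_s: 14.48
ee_pos: [0.4482, 0.2265, 0.0324]
tcp_rot: [-2.66, 1.671, -0.0]
wrist_force: [-0.4, 0.1, -0.3]
gripper_width: 0.0305
time_s: 15.23
ee_pos: [0.4478, 0.2262, 0.1324]
tcp_rot: [-2.66, 1.671, -0.001]
wrist_force: [-0.5, -0.5, -0.1]
gripper_width: 0.0501
[0.44703725 0.22575902 0.13139896] [ 2.65857176e+00 -1.67045164e+00 -1.30626455e-03] 15.2833 0.04995580701326 [-0.00647955 -0.32979415 -0.26349459]
[ 46. 193.] 16636 z 0.2755 ell [0.3425 0.4119] [0.1901 0.4221] circ [0.3343 0.4225] 0.2006 d to near [-0.1086  0.1846]
[282. 204.] 1280 z 0.0368 ell [0.4511 0.2277] [0.0336 0.0341] circ [0.4513 0.2274] 0.0174 d to near [0.     0.0004]
[437. 253.] 1082 z 0.0354 ell [0.4646 0.0774] [0.0232 0.09  ] circ [0.462  0.0744] 0.0414 d to near [ 0.0135 -0.1499]
(array([46.64, 19.36,  0.19]), array([ 1.100e-01,  3.000e-02, -4.518e+01]))
```

The bush is seated: 0.4 mm off centre, flange top at 36.8 mm against 36.5 expected. Next is the long bar.

```bash
python3 -m handwheel '[{"dx":2.6,"dy":1,"dz":0,"ax":0,"ay":0,"az":0},{"dx":3.7,"dy":1.5,"dz":0,"ax":0,"ay":0,"az":0},{"dx":3.7,"dy":1.5,"dz":0,"ax":0,"ay":0,"az":0},{"dx":3.7,"dy":1.5,"dz":0,"ax":0,"ay":0,"az":0},{"dx":3.7,"dy":1.5,"dz":0,"ax":0,"ay":0,"az":0},{"dx":3.7,"dy":1.5,"dz":0,"ax":0,"ay":0,"az":0},{"dx":3.7,"dy":1.5,"dz":0,"ax":0,"ay":0,"az":0},{"dx":3.7,"dy":1.5,"dz":0,"ax":0,"ay":0,"az":0},{"dx":3.7,"dy":1.5,"dz":0,"ax":0,"ay":0,"az":0},{"dx":3.7,"dy":1.5,"dz":0,"ax":0,"ay":0,"az":0},{"dx":3.7,"dy":1.5,"dz":0,"ax":0,"ay":0,"az":0},{"dx":3.7,"dy":1.5,"dz":0,"ax":0,"ay":0,"az":0}]' 5 && python3 -m handwheel '[{"dx":3.3,"dy":1.9,"dz":0,"ax":0,"ay":0,"az":0},{"dx":0,"dy":0,"dz":0,"ax":0,"ay":0,"az":-6},{"dx":0,"dy":0,"dz":0,"ax":0,"ay":0,"az":-6.5},{"dx":0,"dy":0,"dz":0,"ax":0,"ay":0,"az":-6.5},{"dx":0,"dy":0,"dz":0,"ax":0,"ay":0,"az":-6.5},{"dx":0,"dy":0,"dz":0,"ax":0,"ay":0,"az":-6.5},{"dx":0,"dy":0,"dz":0,"ax":0,"ay":0,"az":-6.5},{"dx":0,"dy":0,"dz":0,"ax":0,"ay":0,"az":-6.5},{"dx":0,"dy":0,"dz":0,"ax":0,"ay":0,"az":0},{"dx":0,"dy":0,"dz":0,"ax":0,"ay":0,"az":0},{"dx":0,"dy":0,"dz":0,"ax":0,"ay":0,"az":0},{"dx":0,"dy":0,"dz":0,"ax":0,"ay":0,"az":0}]'
python3 look.py w13; cat > bar.py <<'E'
from h import *
def bar(c,z,seed,zlo,zhi,ref=None):
    """top face of bar by height, near world seed"""
    v,u=np.mgrid[0:420,0:560]; uv=np.c_[u.ravel(),v.ravel()]; P=worldfish(c,uv); g=c["color"].astype(int)
    k=(P[:,2]>zlo)&(P[:,2]<zhi)&(np.hypot(*(P[:,:2]-seed).T)<.08)&((g.max(2)-g.min(2)).ravel()<40)&(g.mean(2).ravel()>70)
    n,l,st,ce=cv2.connectedComponentsWithStats(k.reshape(420,560).astype(np.uint8)); i=1+np.argmax(st[1:,4]); m=l.ravel()==i
    w=cast(c,uv[m],z,True)[:,:2].astype(np.float32); rc=cv2.minAreaRect(w); b=cv2.boxPoints(rc); e=b[1]-b[0]; f=b[2]-b[1]; L=e if np.hypot(*e)>np.hypot(*f) else f
    print("bar px",ce[i].round(),st[i],"z",np.median(P[m,2]).round(4),"c",np.round(rc[0],4),"size",np.round(rc[1],4),"dir",np.degrees(np.arctan2(L[1],L[0])).round(2)%180)
    Q=P[m]; A=np.linalg.lstsq(np.c_[Q[:,:2]-Q[:,:2].mean(0),np.ones(len(Q))],Q[:,2],rcond=None)[0]; print("slope rad",A[:2].round(3))
    return np.array(rc[0])
E
python3 - <<'E'
from bar import *
from rig import r
c=dict(np.load("w13.npz")); s=r.read_state(); b=bar(c,.026,[.477,-.279],.02,.035); print(b-s["ee_pos"][:2])
E
```

```text
time_s: 16.28
ee_pos: [0.4762, -0.241, 0.1301]
tcp_rot: [2.659, -1.671, -0.007]
wrist_force: [0.1, 0.3, -0.7]
gripper_width: 0.0499
time_s: 17.28
ee_pos: [0.4749, -0.2774, 0.1316]
tcp_rot: [-3.096, 0.529, 0.002]
wrist_force: [-0.5, -0.6, -0.6]
gripper_width: 0.0501
[ 0.47508424 -0.27744641  0.13180494] [-3.09663121e+00  5.27986529e-01  1.34546265e-03] 17.3333 0.05021898509634224 [-0.36421483 -0.17877498  0.14012487]
bar px [289. 195.] [ 275  123   27  148 3317] z 0.0264 c [ 0.4816 -0.277 ] size [0.1259 0.0181] dir 72.88
slope rad [ 0.001 -0.001]
[0.00650734 0.00041726]
```

```bash
python3 -m handwheel '[{"dx":0.45,"dy":-0.13,"dz":1.5,"ax":0,"ay":0,"az":-2.2},{"dx":0,"dy":0,"dz":3,"ax":0,"ay":0,"az":0},{"dx":0,"dy":0,"dz":3,"ax":0,"ay":0,"az":0},{"dx":0,"dy":0,"dz":1,"ax":0,"ay":0,"az":0},{"dx":0,"dy":0,"dz":0,"ax":0,"ay":0,"az":0},{"dx":0,"dy":0,"dz":0,"ax":0,"ay":0,"az":0},{"dx":0,"dy":0,"dz":0,"ax":0,"ay":0,"az":0},{"dx":0,"dy":0,"dz":0,"ax":0,"ay":0,"az":0}]'
python3 look.py w14; python3 - <<'E'
from bar import *
from rig import r
c=dict(np.load("w14.npz")); s=r.read_state(); b=bar(c,.026,[.477,-.279],.02,.035); print(b-s["ee_pos"][:2]); print(goto(s,[b[0]-.0018,b[1]-.0007,.007],np.radians(-17.1)))
E
```

```text
time_s: 18.0
ee_pos: [0.4817, -0.2788, 0.0493]
tcp_rot: [3.105, -0.467, 0.006]
wrist_force: [0.5, -0.2, 0.1]
gripper_width: 0.0497
[ 0.48161312 -0.27873564  0.04923547] [ 3.1053896  -0.46683294  0.00567483] 18.05 0.049605240767970286 [-0.06347027  0.12866483  0.52753005]
bar px [280. 230.] [ 262  135   36  198 6262] z 0.0264 c [ 0.4817 -0.2771] size [0.1256 0.0182] dir 72.99
slope rad [-0.001  0.   ]
[6.18775964e-05 1.68293587e-03]
(array([-0.21, -0.05,  4.22]), array([ 0.04, -0.22,  0.  ]))
```

```bash
python3 -m handwheel '[{"dx":-0.1,"dy":-0.1,"dz":1.5,"ax":0,"ay":0,"az":0},{"dx":0,"dy":0,"dz":1.7,"ax":0,"ay":0,"az":0},{"dx":0,"dy":0,"dz":1,"ax":0,"ay":0,"az":0},{"dx":0,"dy":0,"dz":0,"ax":0,"ay":0,"az":0},{"dx":0,"dy":0,"dz":0,"ax":0,"ay":0,"az":0},{"dx":0,"dy":0,"dz":0,"ax":0,"ay":0,"az":0}]' && python3 -m handwheel '[{"dx":0,"dy":0,"dz":0,"ax":0,"ay":0,"az":0},{"dx":0,"dy":0,"dz":0,"ax":0,"ay":0,"az":0},{"dx":0,"dy":0,"dz":0,"ax":0,"ay":0,"az":0},{"dx":0,"dy":0,"dz":0,"ax":0,"ay":0,"az":0},{"dx":0,"dy":0,"dz":0,"ax":0,"ay":0,"az":0},{"dx":0,"dy":0,"dz":0,"ax":0,"ay":0,"az":0},{"dx":0,"dy":0,"dz":0,"ax":0,"ay":0,"az":0}]' 0.5 80
```

```text
time_s: 18.55
ee_pos: [0.4801, -0.2771, 0.0062]
tcp_rot: [3.106, -0.467, 0.002]
wrist_force: [-0.7, 0.2, -0.2]
gripper_width: 0.0499
time_s: 19.13
ee_pos: [0.4806, -0.2772, 0.0065]
tcp_rot: [3.106, -0.467, 0.004]
wrist_force: [0.3, 0.8, 6.3]
gripper_width: 0.0161
```

```bash
python3 -m handwheel '[{"dx":0,"dy":0,"dz":-0.7,"ax":0,"ay":0,"az":0},{"dx":0,"dy":0,"dz":-1.5,"ax":0,"ay":0,"az":0},{"dx":0,"dy":0,"dz":-2.5,"ax":0,"ay":0,"az":0},{"dx":0,"dy":0,"dz":-3,"ax":0,"ay":0,"az":0},{"dx":0,"dy":0,"dz":-3,"ax":0,"ay":0,"az":0},{"dx":0,"dy":0,"dz":-1.5,"ax":0,"ay":0,"az":0},{"dx":0,"dy":0,"dz":-0.8,"ax":0,"ay":0,"az":0},{"dx":0,"dy":0,"dz":0,"ax":0,"ay":0,"az":0},{"dx":0,"dy":0,"dz":0,"ax":0,"ay":0,"az":0},{"dx":0,"dy":0,"dz":0,"ax":0,"ay":0,"az":0}]'
python3 look.py w15; python3 - <<'E'
from bar import *
from rig import r
c=dict(np.load("w15.npz")); s=r.read_state(); z=s["ee_pos"][2]; b=bar(c,z+.0195,s["ee_pos"][:2],z+.012,z+.03); print(b-s["ee_pos"][:2])
E
```

```text
time_s: 19.97
ee_pos: [0.4771, -0.2756, 0.1328]
tcp_rot: [-3.105, 0.466, 0.008]
wrist_force: [-0.5, -0.5, -5.1]
gripper_width: 0.0164
[ 0.47723754 -0.27563891  0.13272557] [-3.10495555  0.46631518  0.00794195] 20.0167 0.016424236815057162 [-0.15401219  0.42693395 -6.14026142]
bar px [281. 251.] [ 246  148   73  217 9283] z 0.1527 c [ 0.4798 -0.2676] size [0.1115 0.0318] dir 80.45
slope rad [-0.    -0.001]
[0.00259454 0.00800625]
```

```bash
python3 -m handwheel '[{"dx":-0.4,"dy":-1.5,"dz":0,"ax":0,"ay":0,"az":0},{"dx":-0.7,"dy":-2.8,"dz":0,"ax":0,"ay":0,"az":0},{"dx":-0.9,"dy":-3.7,"dz":0,"ax":0,"ay":0,"az":0},{"dx":-0.9,"dy":-3.7,"dz":0,"ax":0,"ay":0,"az":0},{"dx":-0.9,"dy":-3.7,"dz":0,"ax":0,"ay":0,"az":0},{"dx":-0.9,"dy":-3.7,"dz":0,"ax":0,"ay":0,"az":0},{"dx":-0.9,"dy":-3.7,"dz":0,"ax":0,"ay":0,"az":0},{"dx":-0.9,"dy":-3.7,"dz":0,"ax":0,"ay":0,"az":0},{"dx":-0.9,"dy":-3.7,"dz":0,"ax":0,"ay":0,"az":0},{"dx":-0.9,"dy":-3.7,"dz":0,"ax":0,"ay":0,"az":0},{"dx":-0.9,"dy":-3.7,"dz":0,"ax":0,"ay":0,"az":0},{"dx":-0.9,"dy":-3.7,"dz":0,"ax":0,"ay":0,"az":0}]' && python3 -m handwheel '[{"dx":-0.9,"dy":-3.7,"dz":0,"ax":0,"ay":0,"az":0},{"dx":-0.9,"dy":-3.6,"dz":0,"ax":0,"ay":0,"az":0},{"dx":-0.9,"dy":-3.5,"dz":0,"ax":0,"ay":0,"az":0},{"dx":-0.5,"dy":-2,"dz":0,"ax":0,"ay":0,"az":0},{"dx":0,"dy":0,"dz":0,"ax":0,"ay":0,"az":-4},{"dx":0,"dy":0,"dz":0,"ax":0,"ay":0,"az":-6},{"dx":0,"dy":0,"dz":0,"ax":0,"ay":0,"az":-6},{"dx":0,"dy":0,"dz":0,"ax":0,"ay":0,"az":-5},{"dx":0,"dy":0,"dz":0,"ax":0,"ay":0,"az":-2.7},{"dx":0,"dy":0,"dz":0,"ax":0,"ay":0,"az":0},{"dx":0,"dy":0,"dz":0,"ax":0,"ay":0,"az":0},{"dx":0,"dy":0,"dz":0,"ax":0,"ay":0,"az":0}]'
sed -i 's/ravel()>70/ravel()>120/' bar.py
python3 look.py w16; python3 - <<'E'
from bar import *
from comp import comparator
from rig import r
c=dict(np.load("w16.npz")); s=r.read_state(); z=s["ee_pos"][2]; print(s["ee_pos"],goto(s,s["ee_pos"],np.radians(6.6)))
b=bar(c,z+.0195,s["ee_pos"][:2],z+.015,z+.024); print(b-s["ee_pos"][:2])
cv2.imwrite("pics/w16.png",c["color"])
g=c["color"].mean(2)
for row in (100,130,160,190,220,250): print(row,[int(x) for x in g[row,230:340:6]])
E
```

```text
time_s: 21.02
ee_pos: [0.5027, 0.1491, 0.1337]
tcp_rot: [3.106, -0.467, -0.004]
wrist_force: [0.4, -0.6, -5.3]
gripper_width: 0.0161
time_s: 22.02
ee_pos: [0.5106, 0.279, 0.1342]
tcp_rot: [3.136, 0.179, -0.003]
wrist_force: [0.6, -0.4, -5.3]
gripper_width: 0.0163
[0.51076652 0.27919288 0.13452885] [ 3.13594476e+00  1.79751364e-01 -1.97895610e-03] 22.0667 0.016317164255497008 [ 0.16371305  0.44781627 -5.47084049]
[0.51076652 0.27919288 0.13452885] (array([0., 0., 0.]), array([ 0.02,  0.07, -0.04]))
bar px [281. 251.] [ 258  152   47  213 8431] z 0.1541 c [0.5102 0.2864] size [0.018  0.1096] dir 96.67
slope rad [-0.001 -0.   ]
[-0.00053991  0.00719832]
100 [193, 194, 147, 122, 123, 125, 124, 125, 124, 123, 193, 193, 193, 194, 193, 194, 194, 193, 193]
130 [124, 123, 122, 123, 123, 123, 122, 123, 180, 179, 178, 178, 161, 192, 192, 192, 192, 192, 191]
160 [123, 122, 121, 124, 122, 164, 168, 167, 166, 165, 165, 165, 162, 122, 122, 121, 120, 187, 190]
190 [121, 122, 123, 120, 123, 154, 166, 170, 170, 172, 172, 170, 166, 118, 119, 120, 119, 121, 121]
220 [120, 120, 121, 120, 120, 139, 168, 165, 148, 133, 160, 171, 163, 185, 187, 186, 186, 186, 186]
250 [184, 183, 183, 183, 184, 170, 163, 163, 164, 166, 167, 169, 154, 183, 184, 184, 183, 183, 183]
```

```bash
python3 -m handwheel '[{"dx":0.45,"dy":-0.6,"dz":0.8,"ax":0,"ay":0,"az":0},{"dx":0,"dy":0,"dz":1.5,"ax":0,"ay":0,"az":0},{"dx":0,"dy":0,"dz":1.5,"ax":0,"ay":0,"az":0},{"dx":0,"dy":0,"dz":1.2,"ax":0,"ay":0,"az":0},{"dx":0,"dy":0,"dz":0.8,"ax":0,"ay":0,"az":0},{"dx":0,"dy":0,"dz":0.4,"ax":0,"ay":0,"az":0},{"dx":0,"dy":0,"dz":0,"ax":0,"ay":0,"az":0},{"dx":0,"dy":0,"dz":0,"ax":0,"ay":0,"az":0},{"dx":0,"dy":0,"dz":0,"ax":0,"ay":0,"az":0},{"dx":0,"dy":0,"dz":0,"ax":0,"ay":0,"az":0}]'
cat > fin.py <<'E'
import sys
from bar import *
from rig import r
c=dict(np.load(sys.argv[1]+".npz")); s=r.read_state(); z=s["ee_pos"][2]
b=bar(c,z+.0195,s["ee_pos"][:2],z+.015,z+.024)
print(b-s["ee_pos"][:2])
# white strip ends seen either side of the bar / comparator marks in world at z=.035
m=(c["color"].min(2)>225).astype(np.uint8); n,l,st,ce=cv2.connectedComponentsWithStats(m)
for i in range(1,n):
    if st[i,4]>60:
        w=cast(c,np.argwhere(l==i)[:,::-1],.035,True)[:,:2]; L=np.array([-.115,.993]); X=np.array([.993,.115]); d=w-[.5149,.2852]
        print("white",ce[i].round(),st[i,4],"x mm",(np.percentile(d@X,[1,99])*1e3).round(1),"y mm",(np.percentile(d@L,[1,99])*1e3).round(1))
E
python3 look.py w17; python3 fin.py w17
```

```text
time_s: 22.9
ee_pos: [0.5158, 0.2866, 0.0744]
tcp_rot: [-3.135, -0.181, -0.003]
wrist_force: [-0.1, 0.4, -4.4]
gripper_width: 0.016
[0.51566537 0.28648618 0.074273  ] [-3.13556060e+00 -1.81149886e-01 -2.81088517e-03] 22.95 0.016213289034917016 [-1.16470845  0.60405083 -5.31596352]
bar px [281. 251.] [ 258  151   47  214 8428] z 0.0943 c [0.5153 0.2939] size [0.0181 0.1102] dir 96.7
slope rad [0.004 0.002]
[-0.0003744   0.00739995]
white [334.  87.] 83 x mm [27.2 33.5] y mm [88.5 94.8]
white [157. 156.] 1931 x mm [-88.6 -56.2] y mm [34.8 68.3]
white [537. 218.] 749 x mm [181.  215.4] y mm [-2.4 27.4]
white [555. 234.] 196 x mm [219.1 236.7] y mm [-13.7  12.6]
white [282. 350.] 769 x mm [-10.1  13.7] y mm [-105.8  -79.6]
white [ 12. 398.] 869 x mm [-421.3 -335.5] y mm [-307.9 -191.1]
```

```bash
python3 -m handwheel '[{"dx":-0.14,"dy":0.13,"dz":0.4,"ax":0,"ay":0,"az":0},{"dx":0,"dy":0,"dz":0.6,"ax":0,"ay":0,"az":0},{"dx":0,"dy":0,"dz":0.6,"ax":0,"ay":0,"az":0},{"dx":0,"dy":0,"dz":0.4,"ax":0,"ay":0,"az":0},{"dx":0,"dy":0,"dz":0.15,"ax":0,"ay":0,"az":0},{"dx":0,"dy":0,"dz":0,"ax":0,"ay":0,"az":0},{"dx":0,"dy":0,"dz":0,"ax":0,"ay":0,"az":0},{"dx":0,"dy":0,"dz":0,"ax":0,"ay":0,"az":0},{"dx":0,"dy":0,"dz":0,"ax":0,"ay":0,"az":0}]'
python3 look.py w18; python3 fin.py w18 | head -3; python3 - <<'E'
from rig import imaging
from h import *
t=imaging.camera("top"); s=imaging.camera("scene"); w=cv2.imread("pics/w18.png")
a=cv2.resize(t["color"][160:290,120:330],(630,390)); W=world(t)
d=W-np.array([.5149,.2852,0]); L=np.array([-.115,.993]); X=np.array([.993,.115]); x=d[...,:2]@X; y=d[...,:2]@L
k=(abs(x)<.03)&(abs(y)<.09)&(W[...,2]>.06)&(W[...,2]<.085); print("top bar-top pix",k.sum(),"z",np.median(W[k][:,2]))
b=np.hstack([cv2.resize(w[100:400,130:430],(390,390))]); o=np.hstack([a[:,:400],b]); cv2.imwrite("pics/fin.png",o); print(o.shape)
E
```

```text
time_s: 23.7
ee_pos: [0.514, 0.2849, 0.0521]
tcp_rot: [-3.136, -0.181, -0.001]
wrist_force: [-0.8, -0.0, -5.0]
gripper_width: 0.0165
[0.51399176 0.28480289 0.05213806] [-3.13599888e+00 -1.81301730e-01 -1.08266715e-03] 23.75 0.016267404112136948 [-0.0286376   0.01910837 -5.48321181]
bar px [281. 251.] [ 258  151   47  214 8417] z 0.072 c [0.5135 0.2922] size [0.0181 0.1101] dir 96.7
slope rad [-0.     0.001]
[-0.00045202  0.00740796]
top bar-top pix 11 z 0.07039569001291378
(390, 790, 3)
```

View pics/fin.png

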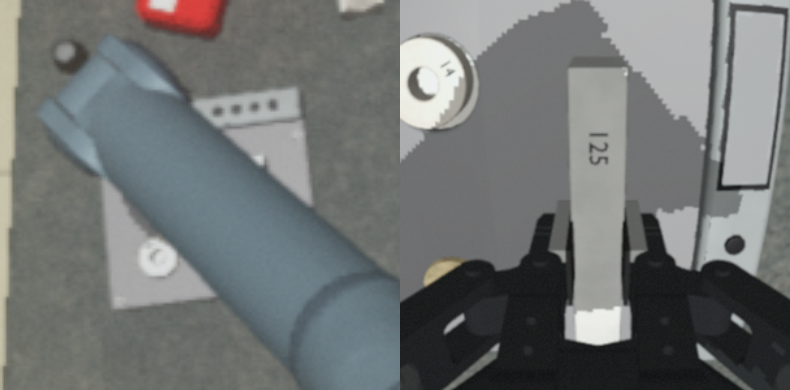

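The last picture shows the bar square over the strip, with the strip's end visible below it at (597,325). The ring is in its recess at (435,85) and the bush's edge shows at (443,272). The bar centre measures within 1 mm of the strip's, its underside is about 11 mm above the strip, it is level, and the wrist force equals the carried weight alone.

```bash
python3 -c "
from rig import hand_in; print(hand_in())"
```

```text
the job is handed in; nothing more can be done
None
```

I placed the small ring in its recess and the bush in its well, let go of both, and carried the long bar over the power strip. The job was handed in at about 24 s, with the bar held over the sensing strip; no verdict was reported.

**Last checks:**
- **Ring:** it lies flat inside the recess rim, with its top 6 mm above the grey face. One rough circle fit put it 3.8 mm off centre. That can't be right for a ring seated with 2 mm of play, and the depth reading and the crop both showed it seated.
- **Bush:** it measured 0.4 mm off the well centre, with the flange top at 36.8 mm against 36.5 mm expected. I did not measure it again after that; it is partly visible in the last wrist picture.
- **Bar:** it is within about 1 mm of the strip's centre both ways, parallel within about 0.1°, and level. Its underside is about 11 mm above the strip, and the wrist force shows only the bar's weight. Its near end was hidden by the gripper, so the position along the strip comes from the far end and the known 125 mm length.

**Other disagreements:**
- The gripper width read 2 to 3.5 mm less than each part's true size.
- The wrist camera and the arm's own position reading differed by up to about 3 mm, so I lined parts up within the camera images.
- The first ring grip was too low and was redone before lifting.
- I viewed 12 pictures, against about 8 planned.
- I did not measure the bystanders again at the end.

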